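# Fit the matching hub flange on the slide-out carriage

### The arm

A 7-joint arm with a two-finger parallel gripper is mounted at the origin on a cart in front of the work surface, level with it; the furniture and walls round the work are solid. World frame = base frame: x ahead of the robot, y to its left, z up, the work surface at z = 0. Lengths are in mm, angles in rad, forces in N, time in s.
With the tool pointing down it reaches from about 400 to 875 mm from the base axis. Payload 4.4 kg.
Tool frame: the origin (TCP) lies midway between the tips of the shut fingers; the grasp point (between the pads) lies 19 mm behind it (ctrl.grip_point_offset is the distance from the TCP to the grasp point, in mm); z points along the fingers, y is the line along which they close (so a half turn about z gives the same grasp; the last joint's range is limited). The gripper opens to 85 mm and grips with 20 to 120 N. Pads are 22 mm wide; open, the fingers measure 114 mm over their backs; the gripper's body (76 mm by 85 mm) begins 54 mm behind the grasp point. The pads swing forward as they close: fully open they stand 13 mm farther back than shut.
Start: joints at [-0.066, 0.628, 0.038, 1.517, -0.027, 0.996, -0.02], TCP at [650.014, 0.027, 231.313] pointing down, gripper open.
Joint ranges: [-3.06, 3.06], [-0.37, 2.12], [-1.25, 1.32], [0.18, 2.47], [-1.1, 4.24], [0.23, 1.98], [-2.94, 2.94]. Speed limits (rad/s): [2.57, 2.57, 3.14, 3.14, 3.14, 3.14, 3.14].

### API

Orientations are given as [roll, pitch, yaw] about the fixed x, y, z axes, in that order (R = Rz(yaw) Ry(pitch) Rx(roll)).
In Python, from cell import ctrl gives the robot as it stands.
- The arm moves only by the shell command python3 nudge.py, which reads ROWS from standard input. ROWS is a JSON list of rows, 1 to 12 of them, each of 7 numbers: dx, dy, dz in shares of the most that a row can go, 1 being 50 mm, then a rotation vector rx, ry, rz in parts of the range, where 1.0 means 60 degrees, then the finger opening in mm; each row shifts and turns the commanded pose from where the row before left it, along the tool's axes as they then stand; what a row does not reach is not made up. A row lasts 1/10 s, in which the tool goes at most 50 mm and 0.15 rad, less where a joint would pass 70% of its speed; a pose out of reach is approached as far as the arm can. The fingers move at their own pace and stop on an object; the grip force is fixed at half the most. Time passes only in rows, so rows that do not move let the fingers close. It prints the time, the measured TCP pose, the force, the opening and the grip force at its end. A shift or turn number past 1, either way, is cut back to 1. Input that does not fit is refused with a message, and nothing moves.
- ctrl.read_state(): the state, without advancing time (a new reading comes with each control period).
- ctrl.get_image(name): name is "scene" or "side" or "wrist"; returns the picture (480x640x3 uint8, blue, green, red); there is no depth.
- ctrl.calibration(name): a dict with "fx", "fy", "cx", "cy" (pixels), "rvec" (rotation vector, rad) and "tvec" (3), from world to camera coordinates, as OpenCV has them; the wrist camera has in their place "hand_eye" (4x4, takes a point from camera to tool coordinates, whose origin is the TCP and whose axes are the flange's). Camera axes: x right, y down, z forward; pixel columns grow to the right and rows downward; lengths in mm; the calibration is good to about 2 mm. A picture is of the moment at which its call begins: read the wrist's pose just before it. calibration takes no time and is no camera call.
- ctrl.finish_job(): hands the job in; it is judged then, once.
The state is a dict: "clock": time; "qpos": joint angles; "qd": joint speeds; "tau": joint torques, N m; "eef_pos": TCP position; "tool_rot": TCP orientation; "force": force on the tool from outside, world axes, zero at the start; "torque": the same for the moment, N m; "width": finger opening in mm; "gripper_force": force on a finger pad.
Only numpy, scipy, OpenCV 4.12 (cv2) and the standard library are available. Lean on these libraries where they do the work, as an engineer would, in place of code of your own. Each camera call takes 0.05 s, during which the arm holds its last target. There are 200 camera calls.

### The job

Pull the hooded carriage out by its bar until it locks and let go of the bar. Fit the one hub flange whose bolt holes match the four studs of the carriage's stud plate: it must lie flat on the plate with all studs through its holes, and be let go. Then press the release button on the hood so that the carriage runs back home with the flange on it; leave the other two flanges and the things standing around where they are.

Things in the scene. Friction and masses are not known exactly. Their poses are not given: they have to be found in the camera images.
- hood: grey painted hood fixed on the bench, 145 x 170 mm, 116 mm high, open at the front. Origin on the bench, 60 mm behind its front face, midway between its sides; x points to its back (away from the robot), y to its left, z up. Its roof covers the stud plate while the carriage is home
- carriage (a joint): travel of the carriage along the hood's -x axis (towards the robot), m: 0 home, locks by itself at 0.130 (pull a few mm beyond to be sure), end stop 0.140. A damped return spring pulls it home with 2 N (home) to 5 N (out), so pull at 0.1 m/s or less (then 15 N at most). Locked, it stays out when let go; unlocked, it runs home by itself within 2 s
- pull_bar (a point): middle of the carriage's round pull bar, 12 mm thick, 80 mm long between its two posts along the hood's y axis, its centre 64 mm above the bench (the carriage's 22 mm high tray lies beneath); home, it stands 75 mm in front of the hood. Axes as the hood's
- stud_plate (a point): centre of the top face of the 100 mm square dark stud plate on the carriage, 34 mm above the bench; axes as the hood's. Four upright steel studs, 8 mm thick with pointed tips, rise 18 mm from it in a rectangle: at x = +-32 and y = +-17 mm (64 x 34 mm). Locked out, its centre lies 70 mm in front of the hood
- release (a joint): travel of the release button, m: 0 up, 0.009 fully down; sprung, 2 N to start and 6 N fully down. Pressed 5 mm or more it frees the carriage; hold it down for half a second
- button_top (a point): centre of the top face of the round dark release button, 28 mm across, on the hood's roof near its front right corner; 132 mm above the bench when up, 16 mm above the roof, moves straight down. A 4 mm high collar surrounds it
- flange_a: bare aluminium hub flange: 90 mm square plate 10 mm thick with a 30 mm square boss standing on its middle, 57 mm high over all (a 44 mm round collar, 4 mm high, at the boss's foot). Four 12 mm through holes in a square, at x = +-24 and y = +-24 mm (48 x 48 mm). Origin at the centre of its underside, x and y parallel to its edges, z up. It lies flat on the bench, boss up. 0.25 to 0.5 kg
- flange_b: as flange_a, but its four 12 mm holes form a rectangle, at x = +-32 and y = +-17 mm (64 x 34 mm). Fits the studs with 2 mm of play all round, its x axis along the hood's x axis, either way round
- flange_c: as flange_a, but with three 12 mm holes in a triangle, 30 mm from the centre
- flux_pot: round screw-top pot, 49 mm across, 52 mm high, standing left of the hood; a bystander. Origin at the centre of its underside
- doming_block: 48 mm cube with hollows, standing right of the carriage; a bystander. Origin at the centre of its underside
- tweezers: steel tweezers, 150 mm long, lying on the bench's near side; a bystander. Origin at the centre of the underside

How it is judged (in metres and radians):
On the way, in this order (a step that is already met when the one before it is completed fails the run):
1. the carriage is locked out and its bar let go (value of joint carriage above 0.125 m and contact force between the fingers and hood below 0.3 N), for 0.3 s.
2. the matching flange lies flat on the stud plate of the carriage, still out, and is let go (value of joint carriage above 0.12 m and z of flange_b in the frame of stud_plate below 0.003 m and horizontal distance between flange_b and stud_plate below 0.005 m and angle between flange_b's own z axis and vertical below 0.05 rad and contact force between the fingers and flange_b below 0.3 N), for 0.2 s.
3. the release button is pressed (value of joint release above 0.003 m), for 0.03 s.
At the end, for the whole second after the job is handed in: The carriage is home (within 5 mm), the release button is up (within 2 mm), and flange_b lies at rest flat on the stud plate with the studs through its holes: underside within 3 mm of the plate, centred within 6 mm, tilt under 0.05 rad, turned less than 0.15 rad from the plate (value of joint carriage below 0.005 m and value of joint release below 0.002 m and z of flange_b in the frame of stud_plate below 0.003 m and distance between flange_b and stud_plate below 0.006 m and angle between flange_b's own z axis and vertical below 0.05 rad and angle between the x axis of flange_b and the x axis of stud_plate, either way round below 0.15 rad and linear speed of flange_b below 0.02 m/s); the robot touches nothing.
It fails at once if one of the other two flanges is moved by more than 30 mm (distance of any of flange_a, flange_c from where it was at the start of the episode above 0.03 m).
It fails at once if a bystander (pot, doming block, tweezers) is moved by more than 30 mm (distance of any of flux_pot, doming_block, tweezers from where it was at the start of the episode above 0.03 m).
It also fails if it takes over 72 s, if anything falls off the work surface, if the arm or the gripper's body presses on something with over 40 N, if the wrist force passes 120 N, or if a joint passes its speed limit or range.

## Working session

There is one attempt and no reset: what is moved stays moved. The work goes in short steps, Python scripts to look and compute and a shell command to move; the robot and the scene stay as the last step left them, time stands still between calls to the robot, and variables do not carry over. Pictures are saved under pics/ and viewed, at most 10 in all, crops included, and the job is handed in when it is done.

```bash
ls; mkdir -p pics; cat > h.py <<'E'
import numpy as np, cv2
from cell import ctrl
from scipy.spatial.transform import Rotation as R
def cam(n, st=None):
    c=ctrl.calibration(n); K=np.array([[c["fx"],0,c["cx"]],[0,c["fy"],c["cy"]],[0,0,1.]])
    if "hand_eye" in c:
        st=st or ctrl.read_state(); T=np.eye(4); T[:3,:3]=R.from_euler("xyz",st["tool_rot"]).as_matrix(); T[:3,3]=st["eef_pos"]
        M=T@np.array(c["hand_eye"]); return K,M[:3,:3],M[:3,3]
    Rc=cv2.Rodrigues(np.array(c["rvec"],float))[0]; t=np.array(c["tvec"],float).ravel()
    return K,Rc.T,-Rc.T@t
def ray(C,uv):
    K,Rm,o=C; d=Rm@np.linalg.solve(K,[uv[0],uv[1],1.]); return o,d/np.linalg.norm(d)
def plane(C,uv,z):
    o,d=ray(C,uv); return o+d*(z-o[2])/d[2]
def tri(C1,u1,C2,u2):
    o1,d1=ray(C1,u1);o2,d2=ray(C2,u2)
    s=np.linalg.lstsq(np.c_[d1,-d2],o2-o1,rcond=None)[0]; a=o1+s[0]*d1;b=o2+s[1]*d2
    return (a+b)/2,np.linalg.norm(a-b)
def proj(C,p):
    K,Rm,o=C; q=K@(Rm.T@(np.array(p,float)-o)); return q[:2]/q[2]
E
python3 - <<'E'
from h import *
st=ctrl.read_state(); print(st["clock"],st["eef_pos"],st["tool_rot"],st["width"])
for n in("scene","side","wrist"):
    C=cam(n); cv2.imwrite(f"pics/{n}0.png",ctrl.get_image(n)); print(n,C[0][0,0],C[2].round(),C[1].round(2).tolist())
E
```

```text
cell.py
nudge.py
pics
0.0 [6.49382206e+02 4.32784898e-02 2.30390883e+02] [-3.13970649e+00  1.73208970e-05  1.57084485e+00] 85.27680427271645
scene 517.548883857263 [-130. -866.  626.] [[0.79, -0.27, 0.55], [-0.61, -0.33, 0.73], [-0.02, -0.91, -0.42]]
side 585.3777684364874 [ 89. 793. 882.] [[-0.86, -0.34, 0.39], [-0.52, 0.56, -0.65], [0.0, -0.75, -0.66]]
wrist 334.379624577757 [650.  77. 373.] [[1.0, 0.0, -0.0], [-0.0, -0.96, -0.3], [-0.0, 0.3, -0.96]]
```

View pics/scene0.png

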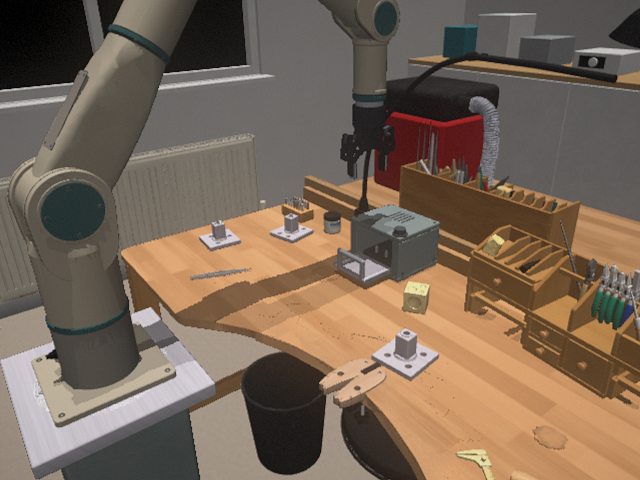

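View pics/side0.png

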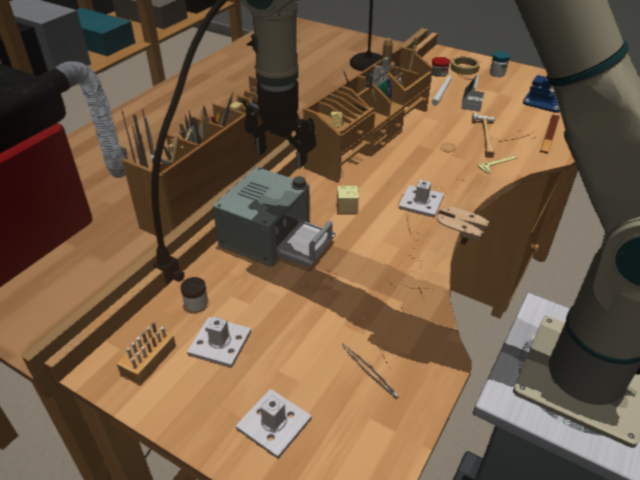

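View pics/wrist0.png

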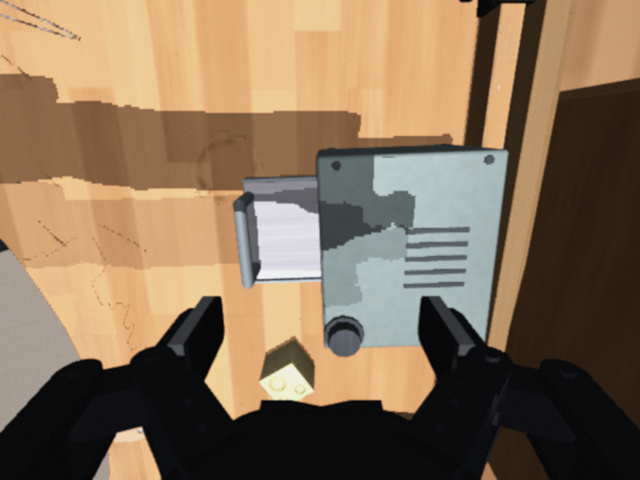

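Scene, side and wrist pictures: flanges at side (220,340), (273,420) and (422,197); the wrist shows the bar from (240,203) to (250,284) and the button at (344,336). Next, magnified crops to identify the holes and the bar.

```bash
python3 - <<'E'
from h import *
s=cv2.imread("pics/side0.png");c=cv2.imread("pics/scene0.png")
def cr(i,x,y):return cv2.resize(i[y:y+75,x:x+100],(400,300),interpolation=cv2.INTER_CUBIC)
# each tile 400x300 (x4)
cv2.imwrite("pics/m1.png",np.vstack([np.hstack([cr(s,170,305),cr(s,225,382)]),np.hstack([cr(s,375,165),cr(s,270,205)])]))
C=cam("wrist")
for n,u,z in(("barL",(241,203),70),("barR",(249,284),70),("FL",(319,152),116),("FR",(322,347),116),("BR",(490,345),116),("BL",(507,151),116),("btn",(344,336),132)):print(n,plane(C,u,z).round(1))
E
```

```text
barL [575.6  14.7  70. ]
barR [577.7 -67.1  70. ]
FL [647.9  62.8 116. ]
FR [ 650.2 -107.3  116. ]
BR [ 800.6 -105.1  116. ]
BL [788.2  63.4 116. ]
btn [668.5 -85.1 132. ]
```

View pics/m1.png

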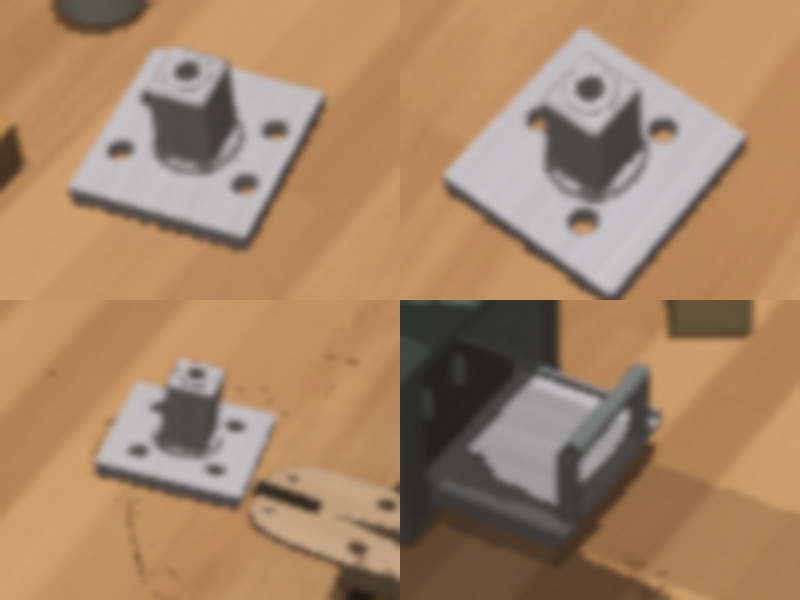

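The montage shows tile 1 with holes at (120,150), (275,130) and (245,183), tile 2 with (583,220), (662,130) and (537,118), and tile 3 with four holes. I compute the hole layouts in plate coordinates and triangulate the bar.

```bash
python3 - <<'E'
from h import *
C=cam("side")
T={"1":((170,305),(0,0),[(72,190),(245,240),(325,95),(155,48)],[(120,150),(275,130),(245,183)],(188,70)),
"2":((225,382),(400,0),[(445,178),(608,297),(745,137),(583,28)],[(583,220),(662,130),(537,118)],(590,88)),
"3":((375,165),(0,300),[(96,463),(241,501),(276,414),(137,382)],[(138,451),(215,470),(235,426),(155,408)],(197,374))}
for n,(o,t,cs,hs,b) in T.items():
    f=lambda p:np.array([o[0]+(p[0]-t[0])/4,o[1]+(p[1]-t[1])/4])
    P=np.array([plane(C,f(p),10)[:2] for p in cs]); c=P.mean(0)
    x=(P[1]-P[0]+P[2]-P[3]); yaw=np.arctan2(x[1],x[0]);Rm=np.array([[np.cos(yaw),-np.sin(yaw)],[np.sin(yaw),np.cos(yaw)]])
    H=np.array([plane(C,f(p),10)[:2] for p in hs])
    print(n,c.round(1),"yaw",yaw.round(3),"sides",[np.linalg.norm(P[i]-P[i-1]).round(0) for i in range(4)],"boss",plane(C,f(b),57)[:2].round(1)); print(((H-c)@Rm).round(0).tolist())
W=cam("wrist")
for u,v in(((241,203),(569,445)),((249,284),(640,372))):
    print(tri(W,u,C,(270+(v[0]-400)/4,205+(v[1]-300)/4)))
E
```

```text
1 [610.2 281.9] yaw -2.925 sides [np.float64(91.0), np.float64(88.0), np.float64(90.0), np.float64(91.0)] boss [612.6 279.6]
[[-33.0, -17.0], [31.0, 18.0], [31.0, -16.0]]
2 [426.2 370.5] yaw 3.043 sides [np.float64(90.0), np.float64(88.0), np.float64(90.0), np.float64(89.0)] boss [427.6 368.7]
[[15.0, -25.0], [14.0, 26.0], [-32.0, -1.0]]
3 [ 461.  -322.2] yaw -2.997 sides [np.float64(91.0), np.float64(90.0), np.float64(93.0), np.float64(89.0)] boss [ 461.9 -324.7]
[[-24.0, -24.0], [24.0, -24.0], [24.0, 24.0], [-27.0, 23.0]]
(array([574.01082896,  12.85792349,  72.06987235]), np.float64(5.836760023417395))
(array([576.21397051, -70.11583087,  63.69624917]), np.float64(0.029794614244357902))
```

Flange 1 (holes at ±32 by ±17) is flange_b, at about (611,281). First I go to the bar.

The manual's scale: shifts go in shares of 50 mm and turns go in shares of 60 degrees. Converting my numbers, 40 mm is 0.8, -37 mm is -0.74, -0.018 rad / 1.0472 = -0.0172.

```bash
echo '[[-0.26, -0.74, 0, 0, 0, -0.0172, 70], [-0.24, -0.74, 0, 0, 0, 0, 70], [0, 0, 0.8, 0, 0, 0, 70], [0, 0, 0.8, 0, 0, 0, 70], [0, 0, 0.8, 0, 0, 0, 70], [0, 0, 0.6, 0, 0, 0, 70], [0, 0, 0.4, 0, 0, 0, 70], [0, 0, 0.3, 0, 0, 0, 70], [0, 0, 0, 0, 0, 0, 40], [0, 0, 0, 0, 0, 0, 5], [0, 0, 0, 0, 0, 0, 0], [0, 0, 0, 0, 0, 0, 0]]' | python3 nudge.py
```

```text
clock: 1.35
eef_pos: [573.8, -25.8, 47.2]
tool_rot: [-3.137, -0.0, 1.589]
force: [-14.0, 0.5, 6.7]
width: 11.9
gripper_force: 5.9
```

Converted, -9 mm is -0.18, -8 mm is -0.16.

```bash
echo '[[0, 0, 0, 0, 0, 0, 0], [0, 0, 0, 0, 0, 0, 0], [0, -0.1, 0, 0, 0, 0, 0], [0, -0.16, 0, 0, 0, 0, 0], [0, -0.18, 0, 0, 0, 0, 0], [0, -0.18, 0, 0, 0, 0, 0], [0, -0.18, 0, 0, 0, 0, 0], [0, -0.18, 0, 0, 0, 0, 0], [0, -0.18, 0, 0, 0, 0, 0], [0, -0.18, 0, 0, 0, 0, 0], [0, -0.18, 0, 0, 0, 0, 0], [0, -0.18, 0, 0, 0, 0, 0]]' | python3 nudge.py; echo '[[0, -0.18, 0, 0, 0, 0, 0], [0, -0.18, 0, 0, 0, 0, 0], [0, -0.18, 0, 0, 0, 0, 0], [0, -0.18, 0, 0, 0, 0, 0], [0, -0.16, 0, 0, 0, 0, 0], [0, -0.1, 0, 0, 0, 0, 0], [0, 0, 0, 0, 0, 0, 0], [0, 0, 0, 0, 0, 0, 0], [0, 0, 0, 0, 0, 0, 0]]' | python3 nudge.py
```

```text
clock: 2.55
eef_pos: [496.0, -28.6, 47.4]
tool_rot: [3.131, 0.002, 1.588]
force: [7.4, -4.1, -4.8]
width: 9.7
gripper_force: 58.5
clock: 3.45
eef_pos: [444.4, -30.6, 47.4]
tool_rot: [3.138, 0.003, 1.587]
force: [3.2, -6.8, -2.9]
width: 9.9
gripper_force: 61.2
```

Converted, -4 mm is -0.08, -3 mm is -0.06.

```bash
echo '[[0, -0.08, 0, 0, 0, 0, 0], [0, -0.06, 0, 0, 0, 0, 0], [0, 0, 0, 0, 0, 0, 0], [0, 0, 0, 0, 0, 0, 0]]' | python3 nudge.py
```

```text
clock: 3.85
eef_pos: [439.3, -30.7, 47.4]
tool_rot: [3.14, 0.002, 1.586]
force: [4.6, -8.5, 0.2]
width: 10.1
gripper_force: 61.6
```

Converted, -50 mm is -1, 45 mm is 0.9.

```bash
echo '[[0, 0, 0, 0, 0, 0, 40], [0, 0, 0, 0, 0, 0, 60], [0, 0, 0, 0, 0, 0, 60], [0, 0, -0.8, 0, 0, 0, 60], [0, 0, -1, 0, 0, 0, 60], [0, 0.8, -1, 0, 0, 0, 60], [0, 1, -0.8, 0, 0, 0, 60], [0, 0.9, 0, 0, 0, 0, 60], [0, 0, 0, 0, 0, 0, 60], [0, 0, 0, 0, 0, 0, 60]]' | python3 nudge.py
python3 - <<'E'
from h import *
import json
st=ctrl.read_state(); im=ctrl.get_image("wrist"); cv2.imwrite("pics/w1.png",im); json.dump([list(st["eef_pos"]),list(st["tool_rot"])],open("w1.json","w"));print(st["eef_pos"])
cv2.imwrite("pics/s1.png",ctrl.get_image("side"))
a=im[150:375,170:470]; s=cv2.imread("pics/s1.png")[180:300,250:350]
cv2.imwrite("pics/w1c.png",np.hstack([cv2.resize(a,(500,375)),cv2.resize(s,(300,375))]))
E
```

```text
clock: 4.85
eef_pos: [550.8, -25.4, 204.8]
tool_rot: [-3.132, -0.001, 1.59]
force: [-1.2, -0.1, -0.6]
width: 60.0
gripper_force: 0.0
[550.76527018 -25.44392573 204.84076669]
```

View pics/w1.png

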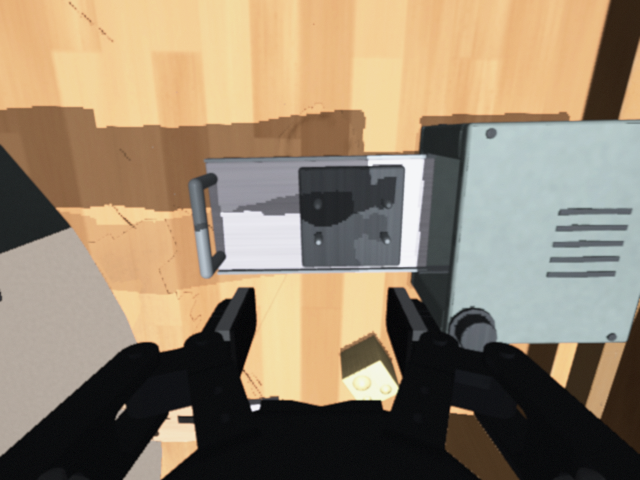

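The wrist view shows the carriage out. The plate corners are near (299,168), (404,166), (400,267) and (302,265), the studs near (318,203), (388,204), (318,239) and (386,238), the button at (473,328). I take a second wrist view for height and magnify both.

Converted, 25 mm is 0.5, 20 mm is 0.4.

```bash
echo '[[0.5, 0.4, -0.2, 0, 0, 0, 60], [0.5, 0.4, 0, 0, 0, 0, 60], [0, 0, 0, 0, 0, 0, 60], [0, 0, 0, 0, 0, 0, 60], [0, 0, 0, 0, 0, 0, 60]]' | python3 nudge.py
python3 - <<'E'
from h import *
import json
st=ctrl.read_state(); im=ctrl.get_image("wrist"); cv2.imwrite("pics/w2.png",im); json.dump([list(st["eef_pos"]),list(st["tool_rot"])],open("w2.json","w"));print(st["eef_pos"])
C2=cam("wrist",st)
p,r=json.load(open("w1.json"));C1=cam("wrist",dict(eef_pos=p,tool_rot=r))
m=np.mean([plane(C1,u,34) for u in((299,168),(404,166),(400,267),(302,265))],0);print("plate",m)
c2=proj(C2,m).astype(int);print(c2)
a=cv2.imread("pics/w1.png")[145:295,285:420][:, :133]; x0,y0=c2[0]-66,c2[1]-75
b=im[y0:y0+150,x0:x0+133]; print(x0,y0)
cv2.imwrite("pics/z.png",np.hstack([cv2.resize(i,(399,450),interpolation=cv2.INTER_CUBIC) for i in(a,b)]))
E
```

```text
clock: 5.45
eef_pos: [589.1, 23.5, 214.8]
tool_rot: [-3.132, 0.0, 1.588]
force: [-0.4, -1.0, 0.9]
width: 60.1
gripper_force: 0.0
[589.14678326  23.4958411  214.83110257]
plate [578.38191524 -27.55310437  34.        ]
[311 261]
245 186
```

View pics/z.png

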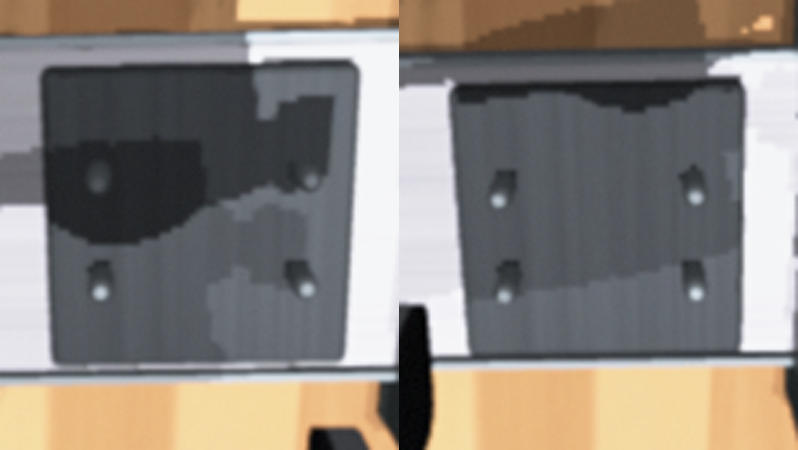

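Stud tips in tile 1: (100,180), (311,180), (101,293), (307,289); in tile 2: (499,200), (696,198), (505,296), (697,294).

```bash
python3 - <<'E'
from h import *
import json
Cs=[]
for n in("w1","w2"):
    p,r=json.load(open(n+".json"));Cs.append(cam("wrist",dict(eef_pos=p,tool_rot=r)))
A=np.array([(100,180),(311,180),(101,293),(307,289)])/3+[285,145]
B=np.array([(100,200),(297,198),(106,296),(298,294)])/3+[245,186]
for nm,Q in(("tri",np.array([tri(Cs[0],a,Cs[1],b)[0] for a,b in zip(A,B)])),("p1",np.array([plane(Cs[0],a,51) for a in A])),("p2",np.array([plane(Cs[1],a,51) for a in B]))):
    d=Q[1]-Q[0]+Q[3]-Q[2]; e=Q[0]-Q[2]+Q[1]-Q[3]; print(nm,Q.mean(0).round(1),Q.round(1).tolist(),"yawx",np.arctan2(d[1],d[0]).round(3),"yawy",np.arctan2(-e[0],e[1]).round(3),np.linalg.norm(d)/2,np.linalg.norm(e)/2)
K=np.array([(45,67),(357,62),(343,360),(53,362)])/3+[285,145]
P=np.array([plane(Cs[0],k,34) for k in K]);print(P.mean(0),P.round(1).tolist())
K=np.array([(53,90),(344,80),(342,352),(71,355)])/3+[245,186]
P=np.array([plane(Cs[1],k,34) for k in K]);print(P.mean(0),P.round(1).tolist())
# button & hood yaw
print("btn",plane(Cs[0],(473,327),132), "front",plane(Cs[0],(467,124),116),plane(Cs[0],(448,341),116))
print("barL/R",plane(Cs[0],(195,183),66),plane(Cs[0],(208,272),66))
E
```

```text
tri [579.2 -28.1  52.2] [[547.1, -10.2, 56.9], [610.2, -10.0, 52.0], [547.6, -47.5, 49.6], [612.0, -44.8, 50.2]] yawx 0.022 yawy 0.032 63.77293297737305 36.36666478482624
p1 [579.  -28.1  51. ] [[546.7, -11.2, 51.0], [610.1, -9.9, 51.0], [547.6, -46.9, 51.0], [611.5, -44.3, 51.0]] yawx 0.031 yawy 0.033 63.662581137216286 35.10676028541142
p2 [579.3 -28.7  51. ] [[546.6, -12.6, 51.0], [610.6, -10.7, 51.0], [547.9, -46.9, 51.0], [612.2, -44.8, 51.0]] yawx 0.032 yawy 0.042 64.20334616554523 34.193714465988776
[578.56004767 -26.96189895  34.        ] [[529.0, 20.3, 34.0], [624.7, 23.7, 34.0], [628.9, -74.5, 34.0], [531.7, -77.3, 34.0]]
[579.45990992 -27.35408712  34.        ] [[529.4, 19.7, 34.0], [625.8, 24.9, 34.0], [630.2, -75.3, 34.0], [532.5, -78.7, 34.0]]
btn [662.60790589 -82.88855604 132.        ] front [643.99611428  58.33304608 116.        ] [ 652.97210454 -106.03646846  116.        ]
barL/R [442.57966444   8.74924847  66.        ] [446.95627069 -72.40828031  66.        ]
```

Plate at (579,-28), yaw ≈0.033, stud tips 52 mm high. Now to the flange, for two wrist views.

Converted, 45 mm is 0.9, 40 mm is 0.8, -0.1 rad / 1.0472 = -0.0955.

```bash
echo '[[0.8, 0.18, 0, 0, 0, -0.0955, 60], [0.9, 0.18, 0, 0, 0, -0.0955, 60], [0.9, 0, 0, 0, 0, 0, 60], [0.8, -0.26, 0, 0, 0, 0, 60], [0.8, -0.26, 0, 0, 0, 0, 60], [0.7, -0.22, 0, 0, 0, 0, 60], [0.4, -0.06, 0, 0, 0, 0, 60], [0, 0, 0, 0, 0, 0, 60], [0, 0, 0, 0, 0, 0, 60], [0, 0, 0, 0, 0, 0, 60]]' | python3 nudge.py
python3 - <<'E'
from h import *
import json
st=ctrl.read_state(); im=ctrl.get_image("wrist"); cv2.imwrite("pics/w3.png",im); json.dump([list(st["eef_pos"]),list(st["tool_rot"])],open("w3.json","w"));print(st["eef_pos"])
print(proj(cam("wrist",st),(611,281,57)),proj(cam("wrist",st),(611,281,10)))
E
echo '[[0.3, -0.4, 0, 0, 0, 0, 60], [0.3, -0.4, 0, 0, 0, 0, 60], [0, 0, 0, 0, 0, 0, 60], [0, 0, 0, 0, 0, 0, 60], [0, 0, 0, 0, 0, 0, 60]]' | python3 nudge.py
python3 - <<'E'
from h import *
import json
st=ctrl.read_state(); im=ctrl.get_image("wrist"); cv2.imwrite("pics/w4.png",im); json.dump([list(st["eef_pos"]),list(st["tool_rot"])],open("w4.json","w"));print(st["eef_pos"])
out=[]
for n in("w3","w4"):
    p,r=json.load(open(n+".json"));C=cam("wrist",dict(eef_pos=p,tool_rot=r)); c=proj(C,(611,281,30)).astype(int); x0,y0=c[0]-66,c[1]-75;print(n,x0,y0)
    out.append(cv2.resize(cv2.imread(f"pics/{n}.png")[y0:y0+150,x0:x0+133],(399,450),interpolation=cv2.INTER_CUBIC))
cv2.imwrite("pics/z2.png",np.hstack(out))
E
```

```text
clock: 6.5
eef_pos: [525.7, 275.1, 215.9]
tool_rot: [-3.135, -0.001, 1.786]
force: [-0.1, 0.3, 0.5]
width: 59.9
gripper_force: 0.0
[525.68155155 275.06347996 215.88412577]
[412.04524441 231.83502367] [400.92527466 219.44076501]
clock: 7.05
eef_pos: [480.6, 297.0, 216.4]
tool_rot: [-3.136, -0.002, 1.786]
force: [0.4, 0.3, -0.2]
width: 60.0
gripper_force: 0.0
[480.60592246 296.95899909 216.40339309]
w3 339 149
w4 374 178
```

View pics/z2.png

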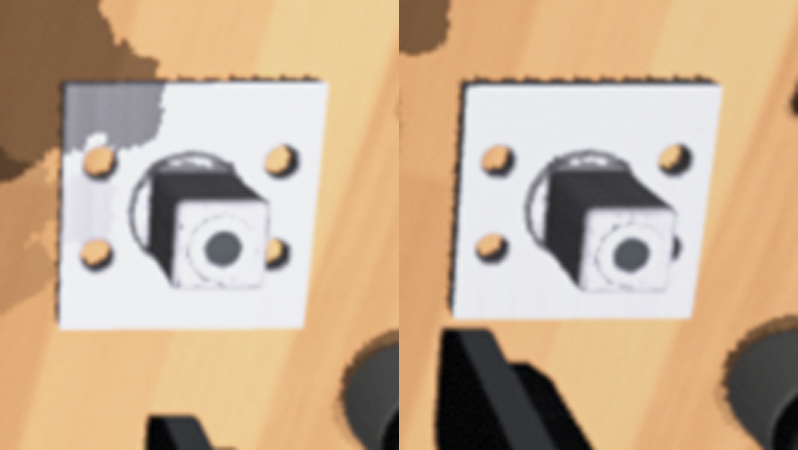

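The flange's plate corners are in tile 1 at (64,82), (327,82), (304,328), (60,327) and its boss top centre at (223,247); in tile 2 at (463,84), (720,86), (692,318), (454,318) and (629,252). Four holes in a 64 x 34 rectangle: flange_b confirmed.

```bash
python3 - <<'E'
from h import *
import json
D={"w3":((339,149),[(64,82),(327,82),(304,328),(60,327)],[(176,202),(268,203),(267,289),(174,288)]),"w4":((374,178),[(64,84),(321,86),(293,318),(55,318)],[(188,209),(276,212),(270,291),(183,291)])}
Cs={};X={}
for n,(o,pl,bo) in D.items():
    p,r=json.load(open(n+".json"));C=cam("wrist",dict(eef_pos=p,tool_rot=r));Cs[n]=C
    X[n]=[np.array(q)/3+o for q in(pl,bo)]
    for q,z in zip(X[n],(10,57)):
        Q=np.array([plane(C,u,z) for u in q]);d=Q[1]-Q[0]+Q[2]-Q[3];e=Q[0]-Q[3]+Q[1]-Q[2]
        print(n,z,Q.mean(0).round(1),np.arctan2(d[1],d[0]).round(3),np.arctan2(-e[0],e[1]).round(3),np.linalg.norm(d)/2,np.linalg.norm(e)/2)
for i in(0,1): print(np.mean([tri(Cs["w3"],a,Cs["w4"],b)[0] for a,b in zip(X["w3"][i],X["w4"][i])],0))
E
```

```text
w3 10 [611.7 281.9  10. ] 0.214 0.232 90.35068446492525 90.28646715090268
w3 57 [611.4 281.9  57. ] 0.205 0.278 28.896927413340233 28.062665901384776
w4 10 [611.5 281.5  10. ] 0.213 0.24 90.57422241648007 90.26976287182379
w4 57 [611.2 282.1  57. ] 0.199 0.265 28.178091201572183 27.816924193998492
[611.51552469 281.83708772   9.72119664]
[612.07620857 281.48308887  55.2882102 ]
```

Converted, 44 mm is 0.88, 41 mm is 0.82, -0.007 rad / 1.0472 = -0.0067.

```bash
echo '[[-0.26, 0.8, 0, 0, 0, -0.0067, 55], [-0.3, 0.88, 0, 0, 0, 0, 55], [-0.3, 0.82, 0, 0, 0, 0, 55], [0, 0, 0.8, 0, 0, 0, 55], [0, 0, 0.8, 0, 0, 0, 55], [0, 0, 0.6, 0, 0, 0, 55], [0, 0, 0.3, 0, 0, 0, 55], [0, 0, 0, 0, 0, 0, 55], [0, 0, 0, 0, 0, 0, 55], [0, 0, 0, 0, 0, 0, 55]]' | python3 nudge.py
```

```text
clock: 8.1
eef_pos: [611.2, 284.8, 92.6]
tool_rot: [-3.139, -0.003, 1.796]
force: [-0.2, 0.3, -0.0]
width: 54.9
gripper_force: 0.0
```

Converted, 20 mm is 0.4, 18 mm is 0.36.

```bash
echo '[[-0.06, 0, 0.4, 0, 0, 0, 55], [0, 0, 0.4, 0, 0, 0, 55], [0, 0, 0.36, 0, 0, 0, 55], [0, 0, 0.18, 0, 0, 0, 55], [0, 0, 0, 0, 0, 0, 55], [0, 0, 0, 0, 0, 0, 20], [0, 0, 0, 0, 0, 0, 5], [0, 0, 0, 0, 0, 0, 0], [0, 0, 0, 0, 0, 0, 0], [0, 0, 0, 0, 0, 0, 0]]' | python3 nudge.py
```

```text
clock: 9.1
eef_pos: [610.7, 281.9, 24.7]
tool_rot: [-3.137, -0.003, 1.796]
force: [0.1, -0.3, 5.6]
width: 29.0
gripper_force: 60.7
```

Converted, -40 mm is -0.8, -30 mm is -0.6.

```bash
echo '[[0, 0, 0, 0, 0, 0, 0], [0, 0, 0, 0, 0, 0, 0], [0, 0, -0.2, 0, 0, 0, 0], [0, 0, -0.6, 0, 0, 0, 0], [0, 0, -0.8, 0, 0, 0, 0], [0, 0, -0.8, 0, 0, 0, 0], [0, 0, 0, 0, 0, 0, 0], [0, 0, 0, 0, 0, 0, 0]]' | python3 nudge.py
```

```text
clock: 9.9
eef_pos: [610.6, 280.9, 144.0]
tool_rot: [-3.135, -0.002, 1.796]
force: [0.4, -0.3, -4.6]
width: 29.1
gripper_force: 60.0
```

Converted, -45 mm is -0.9, -40 mm is -0.8, 0.096 rad / 1.0472 = 0.0917.

```bash
echo '[[0, 0, 0, 0, 0, 0.0917, 0], [0, 0, 0, 0, 0, 0.0917, 0], [-0.4, -0.24, 0, 0, 0, 0, 0], [-0.8, -0.3, 0, 0, 0, 0, 0], [-0.9, -0.3, 0, 0, 0, 0, 0], [-0.9, 0, 0, 0, 0, 0, 0], [-0.9, 0, 0, 0, 0, 0, 0], [-0.9, 0, 0, 0, 0, 0, 0], [-0.8, 0, 0, 0, 0, 0, 0], [-0.56, 0, 0, 0, 0, 0, 0], [0, 0, 0, 0, 0, 0, 0], [0, 0, 0, 0, 0, 0, 0]]' | python3 nudge.py; echo '[[0, 0, 0, 0, 0, 0, 0], [0, 0, 0, 0, 0, 0, 0]]' | python3 nudge.py
```

```text
clock: 11.1
eef_pos: [577.1, -28.9, 141.5]
tool_rot: [-3.13, -0.001, 1.602]
force: [0.3, 0.9, -3.4]
width: 29.3
gripper_force: 60.4
clock: 11.3
eef_pos: [578.4, -26.2, 142.8]
tool_rot: [-3.133, -0.002, 1.606]
force: [0.2, -0.5, -3.9]
width: 29.2
gripper_force: 60.4
```

Converted, 20 mm is 0.4, 18 mm is 0.36.

```bash
echo '[[0, 0, 0.4, 0, 0, 0, 0], [0, 0, 0.4, 0, 0, 0, 0], [0, 0, 0.36, 0, 0, 0, 0], [0, 0, 0, 0, 0, 0, 0], [0, 0, 0, 0, 0, 0, 0], [0, 0, 0, 0, 0, 0, 0], [0, 0, 0, 0, 0, 0, 0]]' | python3 nudge.py
for i in 1 2 3; do echo '[[0, 0, 0, 0, 0, 0, 0]]' | python3 nudge.py|sed -n 2,3p; done
python3 - <<'E'
from h import *
im=ctrl.get_image("wrist"); cv2.imwrite("pics/w5.png",im);s=ctrl.get_image("side");cv2.imwrite("pics/s5.png",s);c=ctrl.get_image("scene")
S=cv2.resize(s[190:290,250:370],(480,400),interpolation=cv2.INTER_CUBIC)
W=cv2.resize(im[100:340,160:480],(320,240))
W=np.vstack([W,cv2.resize(c[215:295,325:432],(320,240))])
cv2.imwrite("pics/z3.png",np.hstack([S,W[:400]] ))
E
```

```text
clock: 12.0
eef_pos: [579.3, -27.7, 86.5]
tool_rot: [-3.137, -0.001, 1.604]
force: [-0.6, 0.6, -3.9]
width: 29.0
gripper_force: 60.2
eef_pos: [579.1, -28.0, 86.2]
tool_rot: [-3.136, -0.001, 1.604]
eef_pos: [578.8, -28.0, 85.9]
tool_rot: [-3.135, -0.001, 1.604]
eef_pos: [578.6, -28.0, 85.7]
tool_rot: [-3.135, -0.001, 1.604]
```

View pics/z3.png

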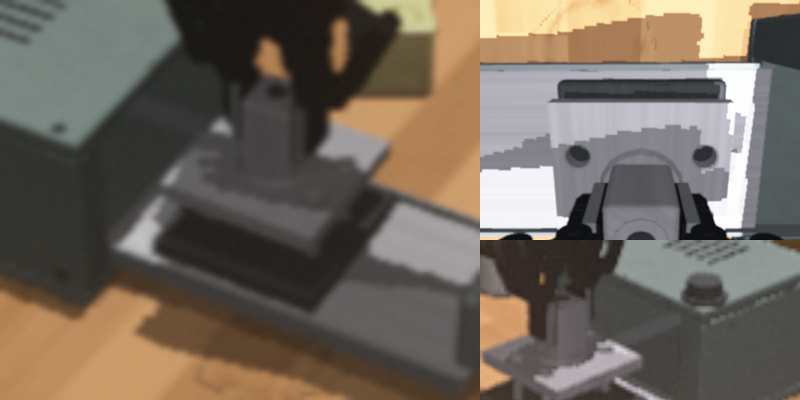

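The flange sits squarely above the plate, and the wrist inset shows the holes at (577,157) and (705,156). I descend slowly, watching the force.

Converted, 4 mm is 0.08, 3 mm is 0.06.

```bash
echo '[[0, 0, 0.08, 0, 0, 0, 0], [0, 0, 0.08, 0, 0, 0, 0], [0, 0, 0.06, 0, 0, 0, 0], [0, 0, 0.06, 0, 0, 0, 0], [0, 0, 0, 0, 0, 0, 0]]' | python3 nudge.py; echo '[[0, 0, 0.06, 0, 0, 0, 0], [0, 0, 0.06, 0, 0, 0, 0], [0, 0, 0, 0, 0, 0, 0]]' | python3 nudge.py
```

```text
clock: 12.95
eef_pos: [578.0, -28.0, 70.8]
tool_rot: [-3.133, -0.001, 1.604]
force: [-0.1, 0.3, -4.0]
width: 29.2
gripper_force: 60.3
clock: 13.25
eef_pos: [578.0, -28.0, 65.0]
tool_rot: [-3.134, -0.001, 1.604]
force: [-0.3, -0.2, -3.5]
width: 29.3
gripper_force: 60.3
```

Underside is now below the tips with no contact force, so the studs are in the holes.

Converted, 3 mm is 0.06, 2 mm is 0.04.

```bash
echo '[[0, 0, 0.06, 0, 0, 0, 0], [0, 0, 0.04, 0, 0, 0, 0], [0, 0, 0.02, 0, 0, 0, 0], [0, 0, 0, 0, 0, 0, 0]]' | python3 nudge.py; echo '[[0, 0, 0.02, 0, 0, 0, 0], [0, 0, 0, 0, 0, 0, 0]]' | python3 nudge.py
```

```text
clock: 13.65
eef_pos: [578.2, -27.9, 59.2]
tool_rot: [-3.134, -0.001, 1.604]
force: [0.2, -0.6, -2.8]
width: 29.1
gripper_force: 60.3
clock: 13.85
eef_pos: [578.5, -28.0, 58.8]
tool_rot: [-3.135, -0.001, 1.604]
force: [-1.4, 0.2, -0.2]
width: 29.4
gripper_force: 60.9
```

Converted, -45 mm is -0.9, -30 mm is -0.6.

```bash
echo '[[0, 0, 0, 0, 0, 0, 40], [0, 0, 0, 0, 0, 0, 55], [0, 0, 0, 0, 0, 0, 55], [0, 0, -0.2, 0, 0, 0, 55], [0, 0, -0.6, 0, 0, 0, 55], [0, 0, -0.9, 0, 0, 0, 55], [0, 0, -0.9, 0, 0, 0, 30], [0, 0.2, -0.4, 0, 0, 0, 0], [0, 0, 0, 0, 0, 0, 0], [0, 0, 0, 0, 0, 0, 0], [0, 0, 0, 0, 0, 0, 0]]' | python3 nudge.py
python3 - <<'E'
from h import *
import json
st=ctrl.read_state(); im=ctrl.get_image("wrist"); C=cam("wrist",st)
print(st["eef_pos"]); u=proj(C,(665,-84,132)); print("pred",u)
p,r=json.load(open("w1.json"));C1=cam("wrist",dict(eef_pos=p,tool_rot=r))
x0,y0=[int(v) for v in u-[50,62]]; a=im[y0:y0+125,x0:x0+100]; b=cv2.imread("pics/w1.png")[265:390,423:523]
c=im[100:400,180:420]
print(x0,y0); T=lambda i:cv2.resize(i,(260,325),interpolation=cv2.INTER_CUBIC) if i.size else np.zeros((325,260,3),np.uint8)
cv2.imwrite("pics/z4.png",np.hstack([T(a),T(b),T(c)]))
E
```

```text
clock: 14.95
eef_pos: [588.0, -27.9, 207.2]
tool_rot: [-3.132, -0.001, 1.604]
force: [-0.5, -0.2, -0.7]
width: -0.0
gripper_force: 0.0
[588.03830525 -27.89033486 207.23922573]
pred [423.4212084  323.88738725]
373 261
```

View pics/z4.png

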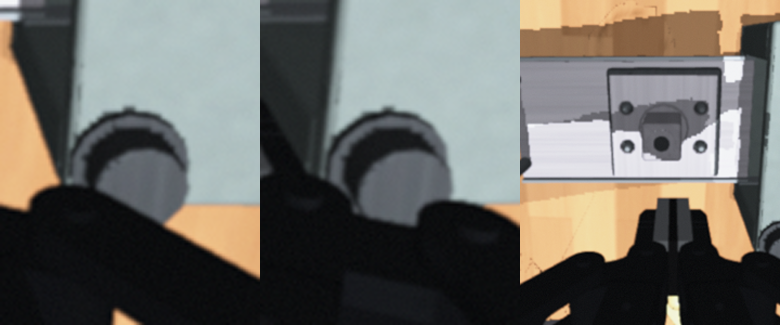

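The flange lies on the plate with all four studs showing in its holes; the button top circle is at about (142,190) in tile 1 and (405,195) in tile 2.

```bash
python3 - <<'E'
from h import *
import json
C=cam("wrist"); p,r=json.load(open("w1.json"));C1=cam("wrist",dict(eef_pos=p,tool_rot=r))
a=(427.6,334.1);b=(478.8,340);P=(plane(C,a,132)+plane(C1,b,132))/2
print(plane(C,a,132),plane(C1,b,132),tri(C,a,C1,b)); d=P[:2]-np.array(ctrl.read_state()["eef_pos"][:2]);y=.033
print("dx,dy",d@[-np.sin(y),np.cos(y)],d@[np.cos(y),np.sin(y)])
E
```

```text
[669.03747924 -92.28192588 132.        ] [668.5811515  -93.77224514 132.        ] (array([670.42716609, -95.37114955, 128.43601812]), np.float64(1.3279379553047694))
dx,dy -67.84156880075791 78.59944180353679
```

Converted, 39 mm is 0.78, -33 mm is -0.66.

```bash
echo '[[-0.66, 0.78, 0, 0, 0, 0, 0], [-0.66, 0.78, 0, 0, 0, 0, 0], [0, 0, 0.6, 0, 0, 0, 0], [0, 0, 0.5, 0, 0, 0, 0], [0, 0, 0.2, 0, 0, 0, 0], [0, 0, 0, 0, 0, 0, 0], [0, 0, 0, 0, 0, 0, 0]]' | python3 nudge.py
```

```text
clock: 15.7
eef_pos: [667.6, -89.4, 143.2]
tool_rot: [-3.135, -0.001, 1.604]
force: [0.0, 0.2, 0.9]
width: 0.1
gripper_force: 0.0
```

Converted, 6 mm is 0.12, 5 mm is 0.1.

```bash
echo '[[-0.04, 0.02, 0.12, 0, 0, 0, 0], [0, 0, 0.12, 0, 0, 0, 0], [0, 0, 0.1, 0, 0, 0, 0], [0, 0, 0.02, 0, 0, 0, 0], [0, 0, 0, 0, 0, 0, 0], [0, 0, 0, 0, 0, 0, 0]]' | python3 nudge.py
```

```text
clock: 16.3
eef_pos: [669.1, -92.1, 125.5]
tool_rot: [-3.136, -0.0, 1.604]
force: [1.6, -1.5, 4.1]
width: -0.1
gripper_force: 2.0
```

Converted, 2 mm is 0.04.

```bash
echo '[[0, 0, 0.04, 0, 0, 0, 0], [0, 0, 0, 0, 0, 0, 0], [0, 0, 0, 0, 0, 0, 0], [0, 0, 0, 0, 0, 0, 0], [0, 0, 0, 0, 0, 0, 0], [0, 0, 0, 0, 0, 0, 0], [0, 0, 0, 0, 0, 0, 0], [0, 0, 0, 0, 0, 0, 0]]' | python3 nudge.py; echo '[[0, 0, -0.2, 0, 0, 0, 0], [0, 0, -0.6, 0, 0, 0, 0], [0, -0.4, -0.8, 0, 0, 0, 0], [0, -0.6, -0.6, 0, 0, 0, 0], [0, 0, 0, 0, 0, 0, 0], [0, 0, 0, 0, 0, 0, 0], [0, 0, 0, 0, 0, 0, 0], [0, 0, 0, 0, 0, 0, 0], [0, 0, 0, 0, 0, 0, 0], [0, 0, 0, 0, 0, 0, 0], [0, 0, 0, 0, 0, 0, 0], [0, 0, 0, 0, 0, 0, 0]]' | python3 nudge.py
python3 - <<'E'
from h import *
a=ctrl.get_image("wrist");b=ctrl.get_image("side")[160:400,170:430]
cv2.imwrite("pics/z5.png",np.hstack([cv2.resize(a,(400,300)),cv2.resize(b,(325,300))]))
E
```

```text
clock: 17.1
eef_pos: [669.1, -92.1, 123.2]
tool_rot: [-3.136, -0.0, 1.604]
force: [1.8, -1.6, 5.2]
width: 0.1
gripper_force: 2.5
clock: 18.3
eef_pos: [619.1, -93.4, 232.8]
tool_rot: [-3.134, -0.001, 1.604]
force: [0.5, 0.6, -0.0]
width: -0.4
gripper_force: 0.0
```

View pics/z5.png

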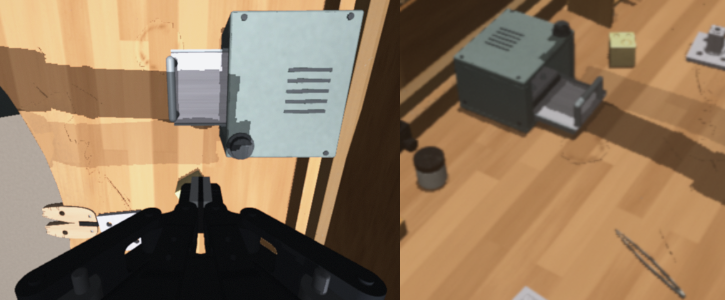

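The carriage has run home with the flange under the hood, with its bar at wrist (172,90). I let it settle, check the bar's position, and hand in.

```bash
echo '[[0, 0, 0, 0, 0, 0, 0], [0, 0, 0, 0, 0, 0, 0], [0, 0, 0, 0, 0, 0, 0], [0, 0, 0, 0, 0, 0, 0], [0, 0, 0, 0, 0, 0, 0], [0, 0, 0, 0, 0, 0, 0], [0, 0, 0, 0, 0, 0, 0], [0, 0, 0, 0, 0, 0, 0]]' | python3 nudge.py|head -1; python3 - <<'E'
from h import *
C=cam("wrist"); print(plane(C,(172*1.6,90*1.6),66)); print(ctrl.finish_job())
E
```

```text
clock: 19.2
[574.80490348 -27.85836873  66.        ]
the job is handed in; nothing more can be done
None
```

The job is handed in at about 19 s: flange_b was seen on the plate with all four studs through its holes. After the button was pressed, the carriage ran home with it and its bar measured within 2 mm of where it started; the judge's verdict was not returned.

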